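# Clamp a filter cassette to its tension mark

## Task

Take the filter cassette out of its grey cradle, lay it on the press's bed in line with the guides, blue tail towards the open end and nose still short of the bridge, and let go. Then take it by its blue tail, slide it fully home against the stop, and turn the black knob clockwise until the gauge's red pointer stands over the green flag. Never let the pointer reach the red zone, and do not tip the culture jars over.

Things in the scene. Friction and masses are not known exactly. Their poses are not given: they have to be found in the camera images.
- cassette: Filter cassette, 0.22 to 0.44 kg: white-blue block 110 (x) x 50 (y) x 36 mm high, with a blue tail 50 long x 24 wide x 36 mm high on its -x end. Origin under the block's centre: nose at x=+55, tail's middle at x=-80, end at x=-105 mm; z up. Starts in the cradle, where only the block can be gripped (the tail is between cheeks); lifts straight up.
- cradle: Grey cradle fixed to the table, left or right of the press: plate 190 x 110 mm, 10 mm thick, cassette lying on it, with two cheeks 50 long, reaching 52 mm above the table, either side of the tail (31 mm apart, 59 mm over their outsides, x=-107 to -57 mm). Origin on the table, below the cassette's block; x from tail to nose.
- press: Press fixed to the table. Origin on the table, x along its aluminium bed towards the stop, z up. Bed top 14 mm high, x=-170 to +130 mm, 130 mm wide, open at -x (robot side). Black guides 14 mm above the bed, 56 mm apart, x=+12 to +117, flared lead-ins from x=-14 mm. Bridge x=+49 to +101 mm, underside 95, top 111 mm above the table; posts beyond y=+-45 mm.
- home (a point): On the bed at press x=+60, y=0, z=14 mm, axes as the press: where the cassette's origin is when it is fully home (nose against the steel stop, whose face is at press x=+115). For laying it down first, short of the bridge, its origin should be 68 to 170 mm before this point (-x); 115 mm is good, the nose then being in the flare.
- knob_grip (a point): Centre of the black knob's bar grip, on its vertical axis, at press x=+75, y=0 mm, 156 mm above the table. The bar is 70 long (along this point's x) x 16 thick (y) mm; its top is 18 mm above the point, its foot 19 mm below. A white line on top marks one end.
- press_knob (a joint): Knob angle, rad, growing clockwise from above, 0 to 4.4; starts 0.3 to 1.0, stays as left, needs 0.15 to 0.25 N m: two or three grasps. It lowers a sprung foot under the bridge 5 mm per rad; at 0 the foot is 9 mm clear of a cassette lying home, so it touches at about 1.8; from there the pointer turns 0.625 rad per rad.
- pivot (a point): Vertical pivot of the gauge's pointer on the white plate beyond the bridge, at press x=+118, y=0; axes as the press. The gauge rides on the screw: 114 mm above the table less 5 mm per rad of knob. The red zone on the plate begins 0.55 rad counter-clockwise (from above) of its x.
- pointer_tip (a point): Tip of the gauge's red pointer, 62 mm from the pivot. It shows how far the foot's spring is compressed. At rest it points 0.85 rad clockwise (from above) of the press's x; it swings counter-clockwise as the spring is compressed.
- mark_mid (a point): Middle of the green flag on the gauge, 12 mm wide across the pointer's path, on the same 62 mm circle as the pointer's tip, 0.6 to 1.15 rad counter-clockwise of the pointer's rest. It stays put on the gauge.
- jar_a: upright closed culture jar, clear glass with a plant and a white cap, 52 mm across, 62 mm tall; a bystander; origin at the centre of its underside, z up
- jar_b: upright closed culture jar, clear glass with a plant and a white cap, 52 mm across, 62 mm tall; a bystander; origin at the centre of its underside, z up
- jar_c: upright closed culture jar, clear glass with a plant and a white cap, 52 mm across, 62 mm tall; a bystander; origin at the centre of its underside, z up
- amber_jar: upright closed amber culture jar with a blue cap, 64 mm across, 110 mm tall; a bystander; origin at the centre of its underside, z up
Things that resemble listed ones, but are neither listed nor needed, are in the scene too. Of the things that look like the cassette, the larger one is meant.

How it is judged:
By the outcome, as a careful person would: the job done as asked, in the order asked, and still so for the second after the job is handed in, with the robot touching nothing.
It also fails if it takes over 72 s, if anything falls off the work surface, if the arm or the gripper's body presses on something with over 40 N, if the wrist force passes 120 N, or if a joint passes its speed limit or range.

## Robot

A 6-joint arm with a two-finger parallel gripper is mounted at the origin on the work surface. World frame = base frame: x ahead of the robot, y to its left, z up, the work surface at z = 0. Lengths are in mm, angles in rad, forces in N, time in s.
With the tool pointing down it reaches from about 375 to 900 mm from the base axis. Payload 3.1 kg.
Tool frame: the origin (TCP) lies midway between the tips of the shut fingers; the grasp point (between the pads) lies 19 mm behind it; z points along the fingers, y is the direction in which the jaws open and shut (so a half turn about z gives the same grasp; the last joint's range is limited). The gripper opens to 85 mm and grips with 20 to 120 N. Pads are 22 mm wide; open, the fingers measure 114 mm over their backs; the gripper's body (76 mm by 85 mm) begins 54 mm behind the grasp point. The pads swing forward as they close: fully open they stand 13 mm farther back than shut.
Start: joints at [1.026, 0.527, 1.433, -0, 1.181, -0.178], TCP at [224.102, 583.417, 231.31] pointing down, gripper open.
Joint ranges: [-3.08, 3.08], [-0.75, 2.2], [0.22, 2.44], [-1.43, 4.57], [0, 2.65], [-2.85, 2.85]. Speed limits (rad/s): [2.79, 2.79, 3.14, 3.14, 3.14, 3.14].

## Interface

Orientations are given as a 3x3 rotation matrix whose columns are the frame's x, y, z axes.
In Python, from station import r gives the robot as it stands.
- The arm moves only by the shell command python3 -m jog 'ROWS' [FORCE]. ROWS is a JSON object of lists of equal length, an entry for each row: "gripper": the finger opening in m, from 0 to 0.0854; "translation": the shift along the world's x, y, z in m, a list of three; "spin": the turn about the world's z in rad. In form: {"gripper": [gripper, ...], "translation": [[dx, dy, dz], ...], "spin": [spin, ...]}. A call has 1 to 20 rows; each row shifts and turns the commanded pose from where the row before left it; what a row does not reach is not made up. A row lasts 1/8 s, in which the tool goes at most 62.5 mm and 10.7 degrees, less where a joint would pass 70% of its speed; a pose out of reach is approached as far as the arm can. A call with a gripper value outside its range is refused whole. The fingers move at their own pace and stop on an object; FORCE is the grip in N (left out, the last holds). Time passes only in rows, so rows that do not move let the fingers close. It gives the time, the measured TCP pose, the force and the opening at its end, in the units of the state.
- r.get_obs(): the state, without advancing time (a new reading comes with each control period).
- r.camera(name): name is "scene" or "top" or "wrist"; returns the picture (400x640x3 uint8, red, green, blue); there is no depth.
- r.camera_model(name): a dict with "fx", "fy", "cx", "cy" (pixels), "R" (3x3) and "t" (3): a world point X has camera coordinates R X + t; the wrist camera has in their place "mount" (4x4, takes a point from camera to tool coordinates, whose origin is the TCP and whose axes are the flange's). Camera axes: x right, y down, z forward; pixel columns grow to the right and rows downward; lengths in mm; the calibration is good to about 2 mm. A picture is of the moment at which its call begins: read the wrist's pose just before it. camera_model takes no time and is no camera call.
- r.close_job(): hands the job in, once; it reports no verdict.
Trained networks look in the newest picture that a camera, given by its name, has taken for a name from the list of things; names that differ only in an ending like _2 or _b are one class to them, and where a whole thing is asked for, a point or a joint stands for the part that bears it (a point fixed in the world has none). Each returns a list of dicts, best first, with "score" (0 to 1); they miss things now and then, are a little off and sometimes report something else, mostly with a low value. They report only what shows in the picture. A call takes as long as a camera call. They do not tell look-alikes from the thing itself.
- r.spot_in(camera, target): "extent" ([centre column, centre row, width, height] in pixels, round what is visible of it).
- r.cut_out(camera, target): "pixels" (400x640 bool, what is visible of it) and "extent" ([centre column, centre row, width, height] in pixels, round what is visible of it).
The state is a dict: "time": time; "joint_positions": joint angles; "qvel": joint speeds; "effort": joint torques, N m; "position": TCP position; "eef_rot": TCP orientation; "wrist_force": force on the tool from outside, world axes, zero at the start; "ft_torque": the same for the moment, N m; "finger_gap": opening from 0.0 (shut) to 1.0 (fully open).
Only numpy, scipy, OpenCV 4.12 (cv2) and the standard library are available. Lean on these libraries where they do the work, as an engineer would, in place of code of your own. Each camera call takes 0.05 s, during which the arm holds its last target.

## Working session

There is one attempt and no reset: what is moved stays moved. The work goes in short steps, Python scripts to look and compute and a shell command to move; the robot and the scene stay as the last step left them, time stands still between calls to the robot, and variables do not carry over. Pictures are saved under pics/ and viewed, and the job is handed in when it is done.

```bash
ls; mkdir -p pics; python3 - <<'E'
from station import r
import cv2
for n in ['scene','top','wrist']:
    im=r.camera(n); cv2.imwrite(f'pics/{n}0.png',im[:,:,::-1])
    print(n,{k:(v.tolist() if hasattr(v,'tolist') else v) for k,v in r.camera_model(n).items()})
o=r.get_obs();print(o)
E
```

```text
pics
scene {'fx': 519.1471441504831, 'fy': 519.1471441504831, 'cx': 321.0106307096975, 'cy': 192.7646019117247, 'R': [[-0.40187257177402275, 0.9156350789125245, -0.010527977991433847], [0.5868346838532996, 0.24870198194541296, -0.7705662710002439], [-0.7029391793622907, -0.31584763168540414, -0.637272927148322]], 't': [190.8454614811742, -236.78322581460594, 1919.9296735008643]}
top {'fx': 371.14387157624355, 'fy': 371.14387157624355, 'cx': 318.63592995980235, 'cy': 200.27614223057068, 'R': [[-0.028486673443785887, -0.9995818927329309, -0.0049547105423626454], [-0.9977245566033228, 0.028736062996673053, -0.06099137508004299], [0.0611082530171691, 0.0032059949941839333, -0.9981259955583198]], 't': [38.07031515512305, 569.9883799210387, 1097.0054140709576]}
wrist {'fx': 331.8196770454519, 'fy': 331.8196770454519, 'cx': 320.27203917149455, 'cy': 197.0103031442556, 'mount': [[-0.0005866488720098604, -0.9517041264213649, -0.30701614223953544, 79.06779301498915], [0.9999995611801158, -0.0007825604550300329, 0.0005150133100362338, -0.32349768502371035], [-0.000730398984295817, -0.3070157053
[... 164 characters left out ...]
-1.65177288e-05,
        1.18138156e+00, -1.78502971e-01]), 'qvel': array([ 0.00112303, -0.00416942, -0.00532843,  0.00057701, -0.0011636 ,
       -0.00131143]), 'effort': array([ 9.15180444e-04, -4.42745161e+01, -1.78277457e+01, -2.02510873e-04,
        5.57836174e-03, -3.28802372e-06]), 'position': array([223.81137469, 582.95741765, 230.55562536]), 'eef_rot': array([[-9.33493061e-01,  3.58594452e-01, -8.50918050e-04],
       [ 3.58595352e-01,  9.33492005e-01, -1.43218688e-03],
       [ 2.80750928e-04, -1.64207177e-03, -9.99998612e-01]]), 'wrist_force': array([0.21858022, 0.39160073, 0.03306682]), 'ft_torque': array([-0.01791814, -0.04949867, -0.03427908]), 'finger_gap': 1.0006569716418363}
```

View pics/scene0.png

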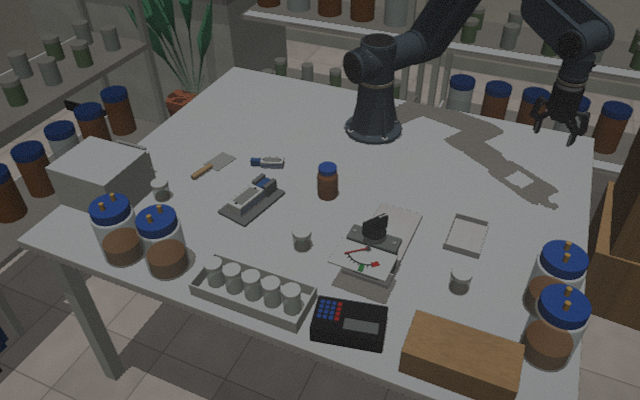

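View pics/top0.png

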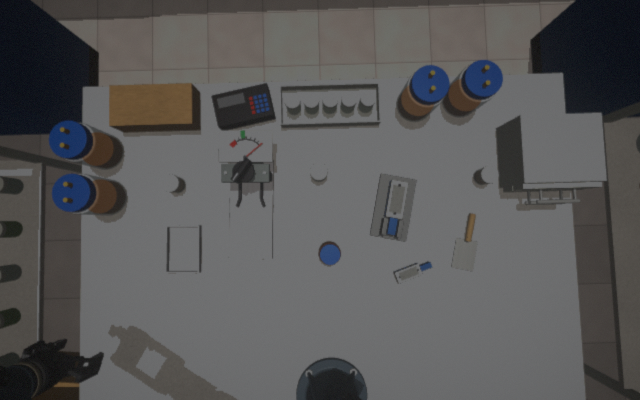

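View pics/wrist0.png

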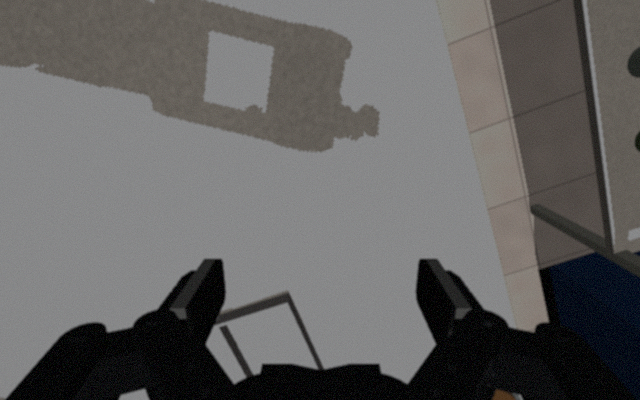

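The cassette candidates in the top view are the one in the grey cradle at (396,207) and a smaller loose one at (412,271). The one in the cradle fits the description. I'll confirm this in an enlarged crop.

```bash
cat > h.py <<'E'
from station import r
import numpy as np, cv2
def ray(n,uv,tool=None):
    m=r.camera_model(n)
    d=np.array([(uv[0]-m['cx'])/m['fx'],(uv[1]-m['cy'])/m['fy'],1.])
    if n!='wrist':
        R=np.array(m['R']);t=np.array(m['t']); return -R.T@t, R.T@d
    p,Rt=tool; M=np.array(m['mount'])
    return p+Rt@M[:3,3], Rt@(M[:3,:3]@d)
def atz(n,uv,z,tool=None):
    c,d=ray(n,uv,tool); return c+d*(z-c[2])/d[2]
def proj(n,X,tool=None):
    m=r.camera_model(n);X=np.atleast_2d(X).astype(float)
    if n!='wrist': P=X@np.array(m['R']).T+np.array(m['t'])
    else:
        p,Rt=tool;M=np.array(m['mount']); P=((X-p)@Rt-M[:3,3])@M[:3,:3]
    return np.c_[P[:,0]/P[:,2]*m['fx']+m['cx'],P[:,1]/P[:,2]*m['fy']+m['cy']]
def crop(im,u0,v0,u1,v1,s,name):
    cv2.imwrite('pics/'+name,cv2.resize(im[v0:v1,u0:u1,::-1],None,fx=s,fy=s,interpolation=cv2.INTER_CUBIC))
def tool():
    o=r.get_obs(); return np.array(o['position']),np.array(o['eef_rot'])
E
python3 - <<'E'
from h import *
im=r.camera('top')
crop(im,360,160,450,290,4.5,'t_cas.png'); crop(im,210,110,300,270,3.7,'t_press.png')
for t in ['cassette','cradle','press','jar_a','amber_jar','knob_grip','pointer_tip','mark_mid']:
    for d in r.cut_out('top',t)[:4]:
        m=d['pixels'].astype(np.uint8)
        if m.sum()<3: continue
        c=max(cv2.findContours(m,0,1)[0],key=cv2.contourArea)
        print(t,round(d['score'],2),np.round(d['extent'],1),m.sum(),cv2.minAreaRect(c))
E
```

```text
cassette 0.78 [412.6 272.2  36.6  24.7] 406 ((412.55169677734375, 270.8793029785156), (12.812978744506836, 37.51045608520508), 68.19859313964844)
cassette 0.63 [396.4 206.4  22.4  53.5] 850 ((394.2567443847656, 207.45945739746094), (18.741485595703125, 54.41606521606445), 9.462321281433105)
cassette 0.62 [243.5 169.5  22.8  25.6] 417 ((242.5, 170.5), (23.0, 21.0), 90.0)
cassette 0.22 [487.  174.8  24.6  24.1] 377 ((485.0, 175.0), (18.0, 24.0), 90.0)
cradle 0.74 [392.2 207.4  48.8  65.2] 1440 ((392.5208435058594, 207.07037353515625), (37.01955032348633, 62.836971282958984), 10.080597877502441)
press 0.93 [245.3 194.5  55.4 130.3] 6119 ((246.0, 194.0), (128.0, 54.0), 90.0)
jar_a 0.82 [172.5 184.6  28.   16. ] 359 ((173.0, 183.5), (17.0, 24.0), 90.0)
jar_a 0.6 [319.4 172.   15.3  15.2] 273 ((318.5, 172.0), (18.0, 17.0), 90.0)
jar_a 0.57 [486.1 175.6  29.3  21.6] 395 ((486.0, 175.0), (18.0, 26.0), 90.0)
amber_jar 0.81 [330.4 254.2  21.9  25.1] 394 ((330.0, 252.5), (23.0, 20.0), 90.0)
amber_jar 0.33 [486.1 174.9  26.5  20.4] 374 ((485.7000427246094, 175.59999084472656), (17.39252471923828, 25.61444854736328), 71.56504821777344)
knob_grip 0.67 [243.6 168.6  24.1  29.5] 455 ((242.5, 170.0), (24.0, 23.0), 90.0)
mark_mid 0.42 [242.5 136.4   8.8   7. ] 24 ((242.5, 134.0), (6.0, 3.0), 90.0)
```

```bash
sleep 1
```

```text
(no output)
```

View pics/t_cas.png

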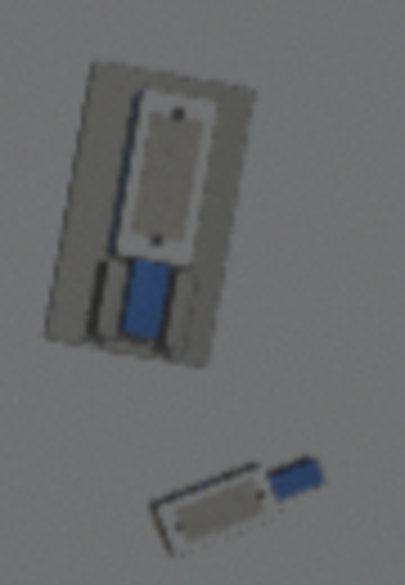

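View pics/t_press.png

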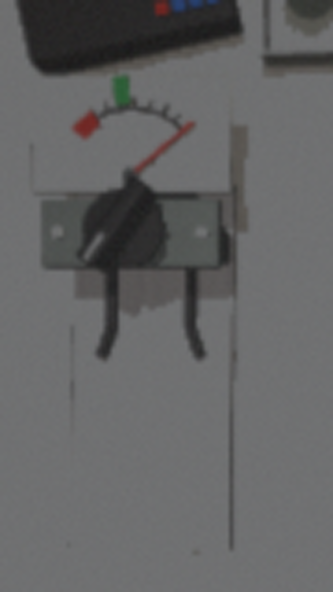

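```bash
python3 - <<'E'
from h import *
C=lambda u,v:(360+u/4.5-.4,160+v/4.5-.4)
P=lambda u,v:(210+u/3.7-.4,110+v/3.7-.4)
print('plate');q=[atz('top',C(*p),10) for p in [(92,62),(256,92),(208,366),(45,340)]]
for p in q:print(p.round(1))
c=np.mean(q,0); d=(q[0]+q[1]-q[2]-q[3]);print('c',c.round(1),np.linalg.norm(q[0]-q[1]),np.linalg.norm(q[1]-q[2]),'yaw',np.arctan2(d[1],d[0]))
print('block');q=[atz('top',C(*p),46) for p in [(142,90),(215,98),(190,262),(117,254)]]
c=np.mean(q,0); d=(q[0]+q[1]-q[2]-q[3]);print('c',c.round(1),np.linalg.norm(q[0]-q[1]),np.linalg.norm(q[1]-q[2]),'yaw',np.arctan2(d[1],d[0]))
print('tail end',atz('top',C(142,338),46))
print('bridge');
for p in [(42,202),(220,197),(218,267),(42,268)]:print(atz('top',P(*p),111).round(1))
print('pivot',atz('top',P(130,178),111),'knobtop',atz('top',P(118,223),174))
print('tip',atz('top',P(193,125),111),'flag',atz('top',P(121,90),111),'red',atz('top',P(86,125),111))
print('bed R',atz('top',P(232,548),14),atz('top',P(232,300),14),'L',atz('top',P(72,430),14),atz('top',P(72,330),14))
print('flares',atz('top',P(104,357),28),atz('top',P(201,357),28), 'guides',atz('top',P(112,275),28),atz('top',P(190,275),28))
for n,p,z in [('a',(169.5,183),62),('b',(319.4,172),62),('c',(482,175),62),('amber',(330.4,252),110)]: print(n,atz('top',p,z).round(0))
E
```

```text
plate
[ 647.7 -166.8   10. ]
[ 624.1 -276.3   10. ]
[ 441.6 -236.2   10. ]
[ 462.  -128.3   10. ]
c [ 543.9 -201.9   10. ] 111.97702637993237 186.85829244803418 yaw -0.21045332695883143
block
c [ 567.3 -206.    46. ] 47.73984319364212 108.19093152872068 yaw -0.1917727180709726
tail end [ 462.79554121 -186.20616421   46.        ]
bridge
[673.  289.1 111. ]
[672.9 155.7 111. ]
[620.3 158.3 111. ]
[623.4 289.7 111. ]
pivot [689.21672286 222.87963412 111.        ] knobtop [646.07970589 219.16638143 174.        ]
tip [727.98134329 174.88505787 111.        ] flag [756.21129693 228.56353973 111.        ] red [730.35930441 255.29818511 111.        ]
bed R [403.30437611 164.9283827   14.        ] [604.09497114 160.73686626  14.        ] L [501.98818772 292.84595531  14.        ] [583.3305509  291.72713645  14.        ]
flares [559.82248923 262.84496434  28.        ] [557.58157496 184.82889532  28.        ] guides [625.86487911 255.3797321   28.        ] [624.03755111 192.4150671   28.        ]
a [631. 452.  62.]
b [650.  17.  62.]
c [ 628. -452.   62.]
amber [423.  -7. 110.]
```

The crop shows that the cradle cassette is the larger one (block about 108×48 mm), and the loose one is clearly smaller. The press is at about (573,225) with yaw near 0. Next I'll move over the cradle.

```bash
python3 -m jog '{"gripper":[0.085,0.085,0.085,0.085,0.085,0.085,0.085,0.085,0.085,0.085,0.085,0.085,0.085,0.085,0.085,0.085,0.085,0.085],"translation":[[0.019,-0.044,0],[0.019,-0.044,0],[0.019,-0.044,0],[0.019,-0.044,0],[0.019,-0.044,0],[0.019,-0.044,0],[0.019,-0.044,0],[0.019,-0.044,0],[0.019,-0.044,0],[0.019,-0.044,0],[0.019,-0.044,0],[0.019,-0.044,0],[0.019,-0.044,0],[0.019,-0.044,0],[0.019,-0.044,0],[0.019,-0.044,0],[0.019,-0.044,0],[0.019,-0.044,0]],"spin":[0.0095,0.0095,0.0095,0.0095,0.0095,0.0095,0.0095,0.0095,0.0095,0.0095,0.0095,0.0095,0.0095,0.0095,0.0095,0.0095,0.0095,0.0095]}'
python3 - <<'E'
from h import *
o=r.get_obs();print(o['position'],o['joint_positions'])
im=r.camera('wrist');cv2.imwrite('pics/w1.png',im[:,:,::-1])
R=o['eef_rot'];print('yaw',np.arctan2(R[1,1],R[0,1])-np.pi/2)
E
```

```text
time: 2.85
position: [566.7, -210.2, 231.5]
eef_rot: [[-0.981, 0.195, 0.0], [0.195, 0.981, -0.0], [-0.0, 0.0, -1.0]]
wrist_force: [0.8, -0.7, 0.1]
finger_gap: 0.995
[ 566.66840254 -210.18637784  231.46136402] [-5.39985569e-01  4.99183184e-01  1.48643084e+00  2.11306250e-04
  1.15555109e+00 -1.91508339e+00]
yaw -0.19578369722798517
```

View pics/w1.png

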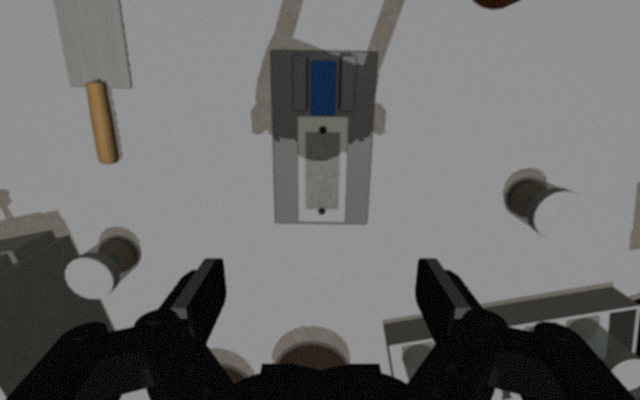

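The view shows the cassette tail at (323,88) and the block between (297,116) and (348,222), nicely aligned with the jaws.

```bash
python3 - <<'E'
from h import *
t=tool()
q=[atz('wrist',p,46,t) for p in [(298,222),(346.5,222),(349,116),(297,116)]]
c=np.mean(q,0); d=(q[0]+q[1]-q[2]-q[3]);print('c',c.round(1),np.linalg.norm(q[0]-q[1]),np.linalg.norm(q[1]-q[2]),'yaw',np.arctan2(d[1],d[0]))
q=[atz('wrist',p,46,t) for p in [(309.5,61),(336,61)]];print('tailend',np.mean(q,0))
q=[atz('wrist',p,10,t) for p in [(275,223),(368,223),(378,52),(271,52)]]
c=np.mean(q,0); d=(q[0]+q[1]-q[2]-q[3]);print('plate',c.round(1),np.linalg.norm(q[0]-q[1]),np.linalg.norm(q[1]-q[2]),'yaw',np.arctan2(d[1],d[0]))
E
```

```text
c [ 571.5 -216.2   46. ] 51.779805235593635 110.24939996881533 yaw -0.20381011827912768
tailend [ 469.2277613  -195.61220684   46.        ]
plate [ 550.1 -211.5   10. ] 110.30293255638989 186.507267757832 yaw -0.2141964128697832
```

```bash
python3 - <<'E'
from h import *
t=tool();im=r.camera('wrist');print(t[0],t[1].round(4))
crop(im,250,40,400,240,3,'w2.png')
im=r.camera('top');crop(im,360,160,450,260,6,'t2.png')
def fit(n,t=None):
    d=[d for d in r.cut_out(n,'cassette')]
    for x in d[:3]: 
        m=x['pixels']; v,u=np.nonzero(m); print(n,x['score'],x['extent'],u.mean(),v.mean(),atz(n,(u.mean(),v.mean()),46,t).round(1))
fit('wrist',t);fit('top')
t=tool();print(t[0],t[1].round(4))
E
```

```text
[ 569.98144993 -217.09344356  231.72290042] [[-0.9803  0.1972  0.0059]
 [ 0.1972  0.9803 -0.0071]
 [-0.0072 -0.0058 -1.    ]]
wrist 0.77 [330.9, 133.6, 52.0, 162.8] 330.46712802768167 144.16985106062884 [ 545.6 -203.    46. ]
top 0.64 [395.4, 214.2, 20.9, 44.7] 393.9674657534247 209.94691780821918 [ 534.5 -197.3   46. ]
[ 565.49241417 -208.10731095  230.96362087] [[-9.808e-01  1.950e-01 -1.200e-03]
 [ 1.950e-01  9.808e-01  1.100e-03]
 [ 1.400e-03  9.000e-04 -1.000e+00]]
```

View pics/w2.png

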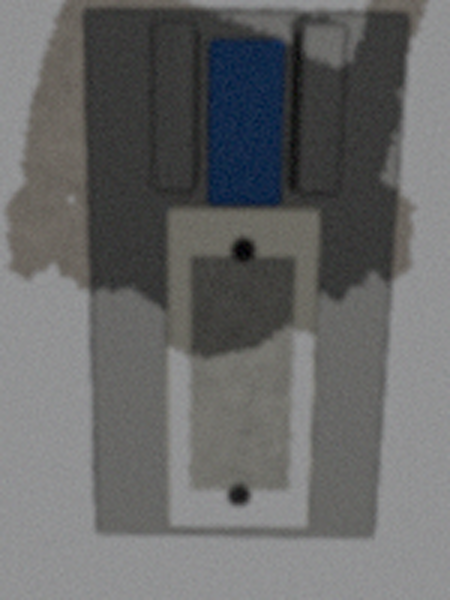

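View pics/t2.png

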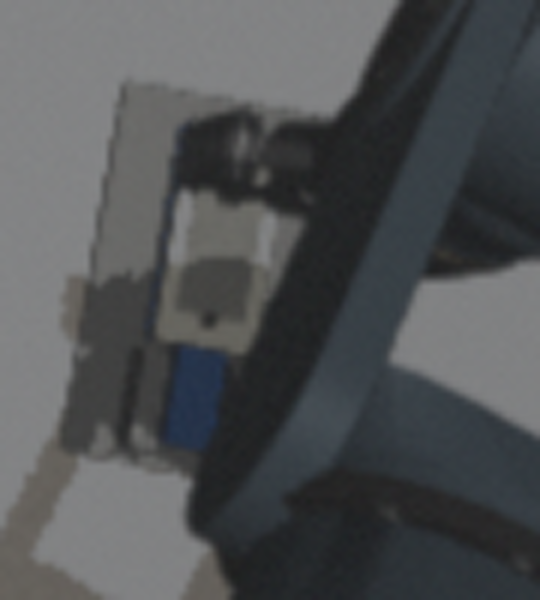

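The arm was still swaying after the stop, so I'll let it settle and look again.

```bash
python3 -m jog '{"gripper":[0.085,0.085,0.085,0.085],"translation":[[0,0,0],[0,0,0],[0,0,0],[0,0,0]],"spin":[0,0,0,0]}'
python3 - <<'E'
from h import *
t=tool();im=r.camera('wrist');print(t[0],tool()[0])
crop(im,250,40,400,240,3,'w3.png')
np.save('t3.npy',np.c_[t[0],t[1]])
E
```

```text
time: 3.6
position: [566.1, -208.2, 231.4]
eef_rot: [[-0.981, 0.194, 0.0], [0.194, 0.981, -0.0], [-0.0, -0.0, -1.0]]
wrist_force: [-0.5, -0.3, -0.7]
finger_gap: 0.994
[ 566.10097728 -208.21719517  231.42298386] [ 566.11105922 -208.34524124  231.4164073 ]
```

View pics/w3.png

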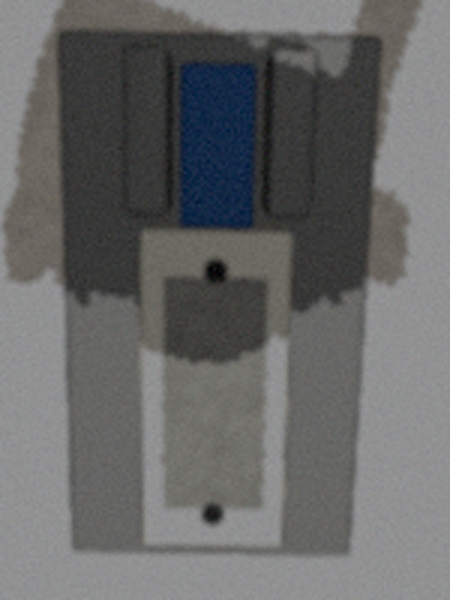

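```bash
python3 - <<'E'
from h import *
a=np.load('t3.npy');t=(a[:,0],a[:,1:])
W=lambda u,v:(250+(u+.5)/3-.5,40+(v+.5)/3-.5)
def f(ps,z,nm):
    q=[atz('wrist',W(*p),z,t) for p in ps]
    c=np.mean(q,0); d=(q[0]+q[1]-q[2]-q[3]);print(nm,c.round(1),np.linalg.norm(q[0]-q[1]),np.linalg.norm(q[1]-q[2]),'yaw',np.arctan2(d[1],d[0]))
f([(143,545),(281,546),(293,230),(140,230)],46,'block')
f([(74,549),(350,553),(380,36),(58,31)],10,'plate')
print('tailend',atz('wrist',W(217,63),46,t))
E
```

```text
block [ 565.9 -207.4   46. ] 48.98577063612266 109.32287535836268 yaw -0.20906135340772972
plate [ 544.1 -202.6   10. ] 108.9258890017521 187.97702347708523 yaw -0.20840306764916225
tailend [ 463.7496496  -186.35733955   46.        ]
```

```bash
python3 -m jog '{"gripper":[0.085,0.085,0.085,0.085,0.085,0.085,0.085,0.085,0.085,0.06,0.04,0.04,0.04,0.04,0.04,0.04,0.04],"translation":[[-0.004,0.002,-0.02],[-0.004,0.001,-0.04],[0,0,-0.04],[0,0,-0.04],[0,0,-0.03],[0,0,-0.02],[0,0,-0.015],[0,0,-0.012],[0,0,0],[0,0,0],[0,0,0],[0,0,0],[0,0,0],[0,0,0],[0,0,0],[0,0,0],[0,0,0]],"spin":[-0.006,-0.006,0,0,0,0,0,0,0,0,0,0,0,0,0,0,0]}' 60
python3 - <<'E'
from h import *
im=r.camera('wrist');cv2.imwrite('pics/w4.png',im[:,:,::-1])
print(r.get_obs()['finger_gap'],r.get_obs()['wrist_force'])
E
```

```text
time: 5.78
position: [558.8, -206.1, 15.4]
eef_rot: [[-0.979, 0.206, 0.002], [0.206, 0.979, -0.001], [-0.002, -0.001, -1.0]]
wrist_force: [0.1, -0.7, 6.5]
finger_gap: 0.57
0.575147974006855 [-0.64346911 -1.40765672  6.28323931]
```

View pics/w4.png

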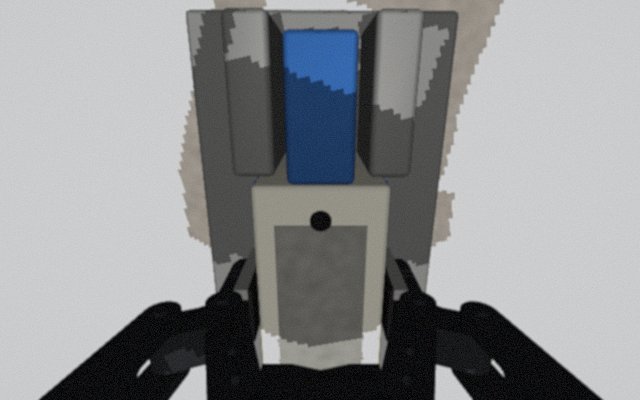

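Gripped: the gap reads about 49 mm. Now I'll lift, carry it to the press's open end, and stop high.

```bash
python3 -m jog '{"gripper":[0.04,0.04,0.04,0.04,0.04,0.04],"translation":[[0,0,0.01],[0,0,0.02],[0,0,0.03],[0,0,0.035],[0,0,0.03],[0,0,0.02]],"spin":[0,0,0,0,0,0]}'
python3 -m jog '{"gripper":[0.04,0.04,0.04,0.04,0.04,0.04,0.04,0.04,0.04,0.04,0.04,0.04,0.04,0.04,0.04,0.04,0.04,0.04,0.04],"translation":[[-0.003,0.010,0],[-0.003,0.022,0],[-0.003,0.032,0],[-0.003,0.036,0],[-0.003,0.036,0],[-0.003,0.036,0],[-0.003,0.036,0],[-0.003,0.036,0],[-0.003,0.036,0],[-0.003,0.036,0],[-0.003,0.036,0],[-0.003,0.032,0],[-0.003,0.026,0],[-0.003,0.020,0],[-0.003,0.008,0],[-0.003,0.004,0],[0,0,0],[0,0,0],[0,0,0]],"spin":[0.01,0.012,0.012,0.012,0.012,0.012,0.012,0.012,0.012,0.012,0.012,0.012,0.012,0.012,0.012,0.012,0,0,0]}'
python3 - <<'E'
from h import *
t=tool();im=r.camera('wrist');print(t[0],tool()[0],r.get_obs()['finger_gap'],r.get_obs()['joint_positions'])
cv2.imwrite('pics/w5.png',im[:,:,::-1])
np.save('t5.npy',np.c_[t[0],t[1]])
E
```

```text
time: 6.58
position: [557.8, -205.2, 160.5]
eef_rot: [[-0.978, 0.206, 0.0], [0.206, 0.978, 0.0], [-0.0, 0.0, -1.0]]
wrist_force: [0.2, -0.5, -4.7]
finger_gap: 0.576
time: 8.95
position: [510.4, 235.8, 159.4]
eef_rot: [[-1.0, 0.019, 0.0], [0.019, 1.0, -0.0], [-0.0, -0.0, -1.0]]
wrist_force: [0.7, 0.4, -4.4]
finger_gap: 0.571
[510.44605429 235.80345617 159.40959863] [510.39811484 235.90391054 159.38401639] 0.5791766721027024 [ 2.34267458e-01  5.38764130e-01  1.66146273e+00 -7.86693699e-05
  9.41158089e-01 -1.31774980e+00]
```

View pics/w5.png

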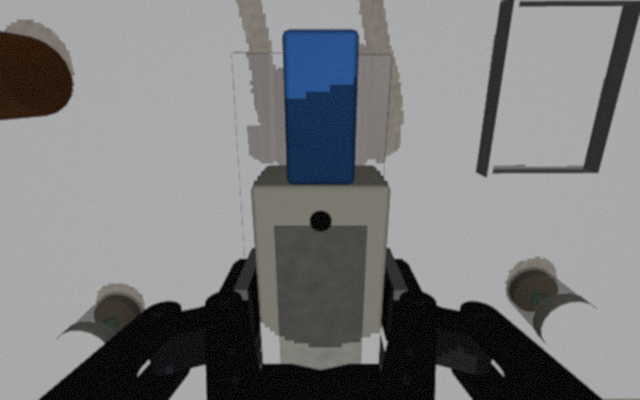

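The bed's open end shows in the wrist view at row 53, cols 233–391, and its left edge runs to (244,240). I'll compute the press pose from these.

```bash
python3 - <<'E'
from h import *
a=np.load('t5.npy');t=(a[:,0],a[:,1:])
L0=atz('wrist',(233,53),14,t);R0=atz('wrist',(391,53.5),14,t);L1=atz('wrist',(242.5,200),14,t);R1=atz('wrist',(386,155),14,t)
print(L0,R0,L1,R1,np.linalg.norm(L0-R0));print(np.arctan2(*(L1-L0)[[1,0]]),np.arctan2(*(L0-R0)[[1,0]])-np.pi/2,np.arctan2(*(R1-R0)[[1,0]]))
zt=t[0][2]-15.4+46
print('cassette tail end',atz('wrist',(320.5,31),zt,t),'joint',atz('wrist',(320.5,183),zt,t),'tool',t[0])
crop(r.camera('top'),190,100,340,270,4,'t5.png')
E
```

```text
[401.90691453 168.0171401   14.        ] [404.7267534  294.49250037  14.        ] [525.87259652 164.27304315  14.        ] [486.81206372 293.89241589  14.        ] 126.50679131118953
-0.030193510414117504 -3.1638845195017082 -0.007310367607775182
cassette tail end [414.16075824 237.60802211 190.00959863] joint [462.3608853  236.68137116 190.00959863] tool [510.44605429 235.80345617 159.40959863]
```

View pics/t5.png

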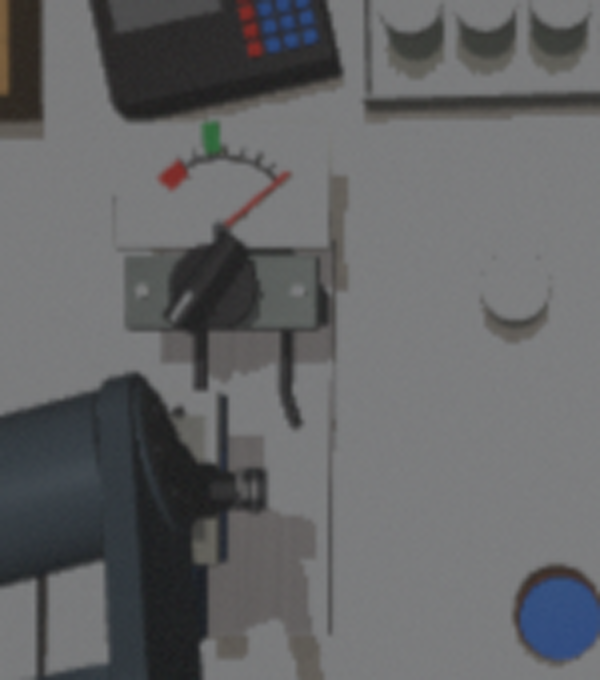

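```bash
python3 -m jog '{"gripper":[0.04,0.04,0.04,0.04,0.04,0.04,0.04,0.04],"translation":[[0,-0.005,-0.02],[0,-0.004,-0.03],[0,0,-0.03],[0,0,-0.025],[0,0,-0.02],[0,0,-0.011],[0,0,0],[0,0,0]],"spin":[0,0,0,0,0,0,0,0]}'
python3 -m jog '{"gripper":[0.04,0.04,0.04],"translation":[[0,0,-0.002],[0,0,-0.0015],[0,0,0]],"spin":[0,0,0]}'
```

```text
time: 10.05
position: [510.8, 227.6, 24.0]
eef_rot: [[-1.0, 0.018, 0.002], [0.018, 1.0, 0.0], [-0.002, 0.0, -1.0]]
wrist_force: [0.1, 0.4, -3.3]
finger_gap: 0.577
time: 10.42
position: [510.1, 227.4, 19.9]
eef_rot: [[-1.0, 0.018, 0.0], [0.018, 1.0, 0.0], [-0.0, 0.0, -1.0]]
wrist_force: [-0.2, -0.2, -3.4]
finger_gap: 0.576
```

```bash
python3 -m jog '{"gripper":[0.04,0.04,0.04],"translation":[[0,0,-0.001],[0,0,-0.001],[0,0,0]],"spin":[0,0,0]}'
```

```text
time: 10.8
position: [510.2, 227.5, 19.4]
eef_rot: [[-1.0, 0.018, 0.001], [0.018, 1.0, 0.0], [-0.001, 0.0, -1.0]]
wrist_force: [-2.1, -0.4, 8.4]
finger_gap: 0.573
```

It's on the bed. Now release, rise, and shift back over the tail.

```bash
python3 -m jog '{"gripper":[0.085,0.085,0.085,0.085,0.085,0.085,0.085,0.085,0.085,0.085,0.085,0.085,0.085,0.085,0.085],"translation":[[0,0,0],[0,0,0],[0,0,0],[0,0,0.015],[0,0,0.03],[0,0,0.03],[0,0,0.03],[-0.02,0,0.025],[-0.03,0,0.015],[-0.02,0,0.005],[-0.01,0,0],[0,0,0],[0,0,0],[0,0,0],[0,0,0]],"spin":[0,0,0,0,0,0,0,0,0,0,0,0,0,0,0]}'
python3 - <<'E'
from h import *
t=tool();im=r.camera('wrist');print(t[0],tool()[0])
cv2.imwrite('pics/w6.png',im[:,:,::-1])
np.save('t6.npy',np.c_[t[0],t[1]])
crop(r.camera('top'),190,100,340,270,4,'t6.png')
E
```

```text
time: 12.68
position: [430.5, 227.4, 167.5]
eef_rot: [[-1.0, 0.018, -0.0], [0.018, 1.0, -0.0], [0.0, -0.0, -1.0]]
wrist_force: [0.6, 0.6, 0.6]
finger_gap: 0.994
[430.52376197 227.36943166 167.53730614] [430.41919386 227.35970438 167.54680628]
```

View pics/w6.png

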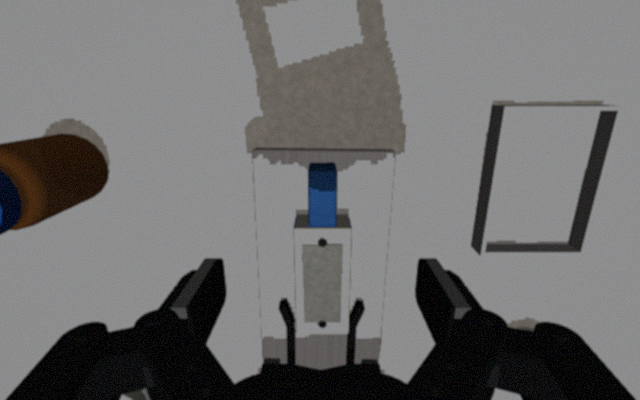

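View pics/t6.png

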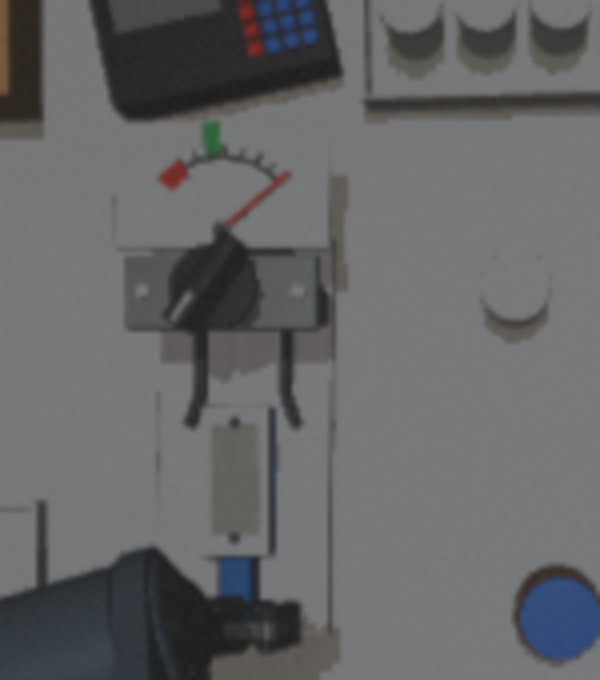

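Laid between the flares. The wrist view shows the flare tips at (284,301) and (360,301), and the cassette at cols 294–351, roughly centred. I'll compute the alignment.

```bash
python3 - <<'E'
from h import *
a=np.load('t6.npy');t=(a[:,0],a[:,1:])
im=cv2.imread('pics/w6.png')[:,:,::-1]; crop(im,230,140,410,380,2.5,'w6c.png')
E
```

```text
(no output)
```

View pics/w6c.png

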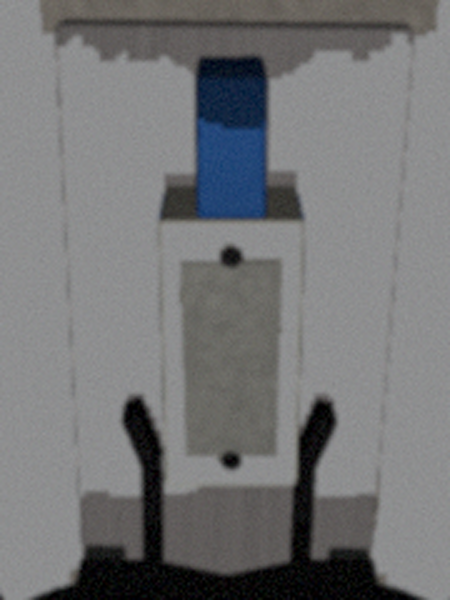

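```bash
python3 - <<'E'
from h import *
a=np.load('t6.npy');t=(a[:,0],a[:,1:])
W=lambda u,v:(230+u/2.5-.3,140+v/2.5-.3)
def p(nm,uv,z): print(nm,uv,atz('wrist',W(*uv),z,t)[:2].round(1))
for uv in [(55,24),(413,24),(80,492),(379,492)]: p('bed',uv,14)
for uv in [(134,398),(324,398),(154,470),(303,470),(154,555),(303,555),(146,555),(312,555)]: p('guide',uv,28)
for uv in [(161,219),(302,219),(163,484),(297,484),(197,218),(268,218),(199,73),(264,73),(231,256),(231,460)]: p('cas',uv,50)
E
```

```text
bed (55, 24) [400.9 166.4]
bed (413, 24) [403.3 294.8]
bed (80, 492) [604.9 160.5]
bed (379, 492) [607.4 290.3]
guide (134, 398) [548.1 188.4]
guide (324, 398) [549.5 263.9]
guide (154, 470) [582.6 194.8]
guide (303, 470) [583.8 255.9]
guide (154, 555) [626.1 192.8]
guide (303, 555) [627.3 256.3]
guide (146, 555) [626.1 189.4]
guide (312, 555) [627.4 260.1]
cas (161, 219) [462.  204.5]
cas (302, 219) [462.9 252.4]
cas (163, 484) [571.  200.6]
cas (297, 484) [572.  251.5]
cas (197, 218) [461.9 216.7]
cas (268, 218) [462.3 240.9]
cas (199, 73) [411.5 218.9]
cas (264, 73) [411.9 239.7]
cas (231, 256) [476.3 228. ]
cas (231, 460) [560.6 226.6]
```

Alignment is good to within about 1 mm and 5 mrad. Now I'll grip the tail.

```bash
python3 -m jog '{"gripper":[0.055,0.055,0.055,0.055,0.055,0.055,0.055,0.055,0.02,0.01,0.01,0.01,0.01,0.01],"translation":[[-0.001,0.0015,-0.01],[0,0,-0.03],[0,0,-0.035],[0,0,-0.03],[0,0,-0.02],[0,0,-0.014],[0,0,-0.008],[0,0,0],[0,0,0],[0,0,0],[0,0,0],[0,0,0],[0,0,0],[0,0,0]],"spin":[0,0,0,0,0,0,0,0,0,0,0,0,0,0]}' 50
python3 - <<'E'
from h import *
im=r.camera('wrist');cv2.imwrite('pics/w7.png',im[:,:,::-1])
print(r.get_obs()['finger_gap'],r.get_obs()['wrist_force'])
E
```

```text
time: 14.52
position: [429.6, 229.0, 21.6]
eef_rot: [[-1.0, 0.018, 0.002], [0.018, 1.0, 0.0], [-0.002, 0.0, -1.0]]
wrist_force: [-0.6, -0.2, 5.5]
finger_gap: 0.27
0.2689451608103135 [-0.07164489  0.30539931  5.85888888]
```

View pics/w7.png

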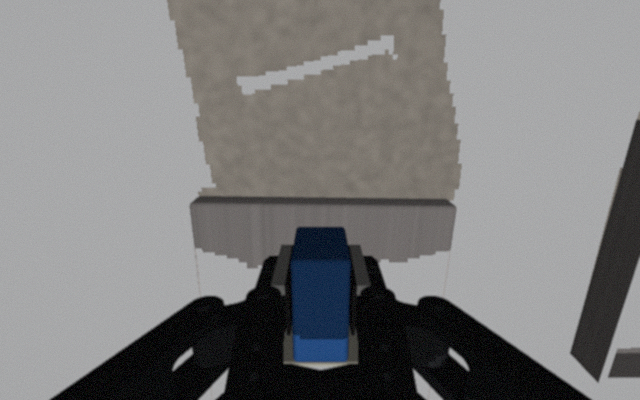

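```bash
python3 -m jog '{"gripper":[0.01,0.01,0.01,0.01,0.01,0.01,0.01,0.01,0.01,0.01,0.01,0.01],"translation":[[0.005,0,0],[0.01,-0.0003,0],[0.01,-0.0002,0],[0.01,-0.0003,0],[0.01,-0.0002,0],[0.01,-0.0002,0],[0.01,-0.0002,0],[0.01,-0.0002,0],[0.01,-0.0002,0],[0.005,-0.0001,0],[0.005,-0.0001,0],[0,0,0]],"spin":[0,0,0,0,0,0,0,0,0,0,0,0]}'
python3 -m jog '{"gripper":[0.01,0.01,0.01,0.01],"translation":[[0.004,-0.0001,0],[0.004,-0.0001,0],[0,0,0],[0,0,0]],"spin":[0,0,0,0]}'
```

```text
time: 16.08
position: [516.9, 226.5, 21.5]
eef_rot: [[-1.0, 0.017, -0.014], [0.017, 1.0, -0.002], [0.014, -0.002, -1.0]]
wrist_force: [-11.6, 0.5, 14.5]
finger_gap: 0.272
time: 16.58
position: [524.9, 226.3, 21.5]
eef_rot: [[-1.0, 0.017, -0.014], [0.017, 1.0, -0.002], [0.014, -0.002, -1.0]]
wrist_force: [-11.9, -0.3, 14.5]
finger_gap: 0.274
```

```bash
python3 -m jog '{"gripper":[0.01,0.01,0.01,0.01,0.01,0.01,0.01],"translation":[[0.003,-0.0001,0.0005],[0.003,-0.0001,0],[0.003,0,0],[0.003,-0.0001,0],[0.002,0,0],[0,0,0],[0,0,0]],"spin":[0,0,0,0,0,0,0]}'
python3 -m jog '{"gripper":[0.01,0.01,0.01,0.01],"translation":[[0.002,0,0],[0.002,0,0],[0,0,0],[0,0,0]],"spin":[0,0,0,0]}'
```

```text
time: 17.45
position: [540.0, 226.1, 21.6]
eef_rot: [[-1.0, 0.017, -0.012], [0.017, 1.0, -0.002], [0.012, -0.002, -1.0]]
wrist_force: [-8.5, -0.5, 9.4]
finger_gap: 0.273
time: 17.95
position: [543.8, 226.1, 21.5]
eef_rot: [[-1.0, 0.018, -0.013], [0.018, 1.0, -0.002], [0.013, -0.002, -1.0]]
wrist_force: [-8.5, 1.3, 10.8]
finger_gap: 0.276
```

```bash
python3 -m jog '{"gripper":[0.01,0.01,0.01,0.01],"translation":[[0.002,0,0],[0.001,0,0],[0,0,0],[0,0,0]],"spin":[0,0,0,0]}'
python3 -m jog '{"gripper":[0.01,0.01,0.01,0.01],"translation":[[0.0015,0,0],[0.001,0,0],[0,0,0],[0,0,0]],"spin":[0,0,0,0]}'
```

```text
time: 18.45
position: [543.7, 226.1, 21.5]
eef_rot: [[-1.0, 0.018, -0.018], [0.018, 1.0, -0.002], [0.018, -0.003, -1.0]]
wrist_force: [-15.3, -0.2, 15.4]
finger_gap: 0.273
time: 18.95
position: [543.6, 226.1, 21.5]
eef_rot: [[-1.0, 0.017, -0.024], [0.017, 1.0, -0.003], [0.024, -0.003, -1.0]]
wrist_force: [-19.6, 0.2, 18.2]
finger_gap: 0.272
```

```bash
python3 -m jog '{"gripper":[0.01,0.01,0.01,0.01],"translation":[[0.003,0,0],[0.002,0,0],[0,0,0],[0,0,0]],"spin":[0,0,0,0]}'
```

```text
time: 19.45
position: [543.7, 226.0, 21.4]
eef_rot: [[-0.999, 0.017, -0.034], [0.018, 1.0, -0.004], [0.034, -0.004, -0.999]]
wrist_force: [-26.4, 1.5, 24.3]
finger_gap: 0.275
```

It's firmly against the stop: no advance from 8 to 26 N of push, and the travel was 114 mm as expected. Next I'll relieve the push, release, and rise to look at the knob and gauge.

```bash
python3 -m jog '{"gripper":[0.01,0.01,0.04,0.05,0.05,0.05,0.05,0.05,0.05,0.05,0.05,0.05,0.05,0.05,0.05,0.05,0.05],"translation":[[-0.005,0,0],[-0.003,0,0],[0,0,0],[0,0,0],[-0.002,0,0],[0,0,0.02],[0,0,0.03],[0,0,0.04],[0,0,0.04],[0,0,0.04],[0.02,0,0.04],[0.02,0,0.03],[0.008,0,0.02],[0,0,0],[0,0,0],[0,0,0],[0,0,0]],"spin":[0,0,0,0,0,0,0,0,0,0,0,0,0,0,0,0,0]}'
python3 - <<'E'
from h import *
t=tool();im=r.camera('wrist');print(t[0],tool()[0],r.get_obs()['joint_positions'])
cv2.imwrite('pics/w8.png',im[:,:,::-1])
np.save('t8.npy',np.c_[t[0],t[1]])
im=r.camera('scene');cv2.imwrite('pics/s8.png',im[:,:,::-1]);crop(im,320,190,440,300,5,'s8c.png')
im=r.camera('top');crop(im,190,100,340,270,4,'t8.png')
E
```

```text
time: 21.58
position: [597.9, 226.4, 280.3]
eef_rot: [[-1.0, 0.018, -0.002], [0.018, 1.0, -0.0], [0.002, -0.0, -1.0]]
wrist_force: [0.1, -0.4, -1.0]
finger_gap: 0.586
[597.88966006 226.38158628 280.28902575] [598.08009639 226.39309226 280.4998194 ] [ 1.87402194e-01  5.00586334e-01  1.33563174e+00  9.31280822e-06
  1.30696061e+00 -1.36570595e+00]
```

View pics/w8.png

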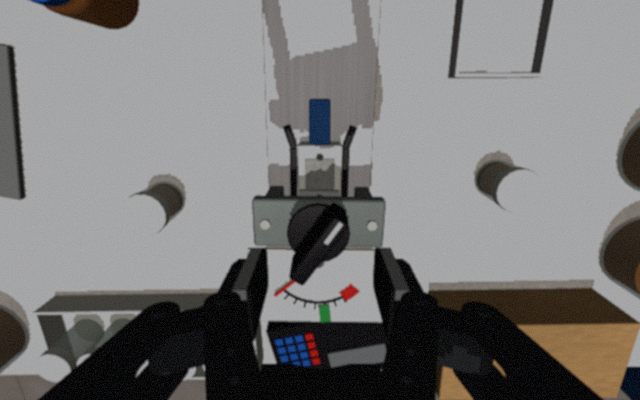

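View pics/s8c.png

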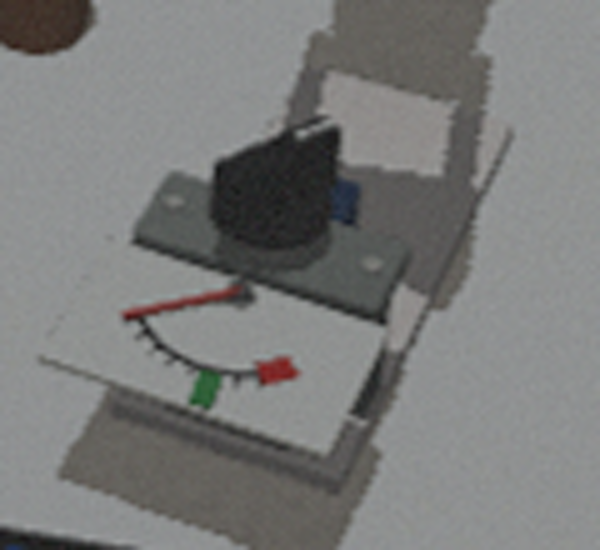

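View pics/t8.png

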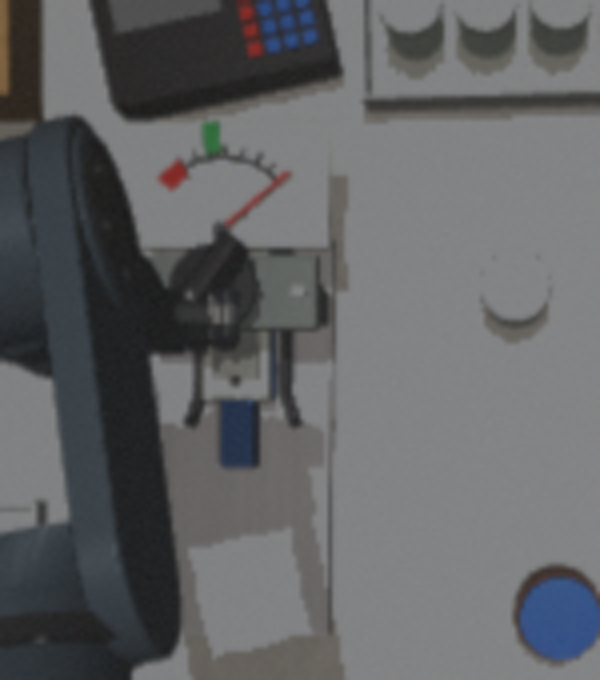

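The wrist view shows the cassette home between the guides, with its tail at (320,120). The knob bar runs from the white end at (336,225) to (300,278). The pointer tip is at (276,294), the flag at (325,313) and the red zone at (350,293). I'll enlarge this part.

```bash
python3 - <<'E'
from h import *
im=cv2.imread('pics/w8.png')[:,:,::-1]; crop(im,240,180,400,330,5,'w8c.png')
E
```

```text
(no output)
```

View pics/w8c.png

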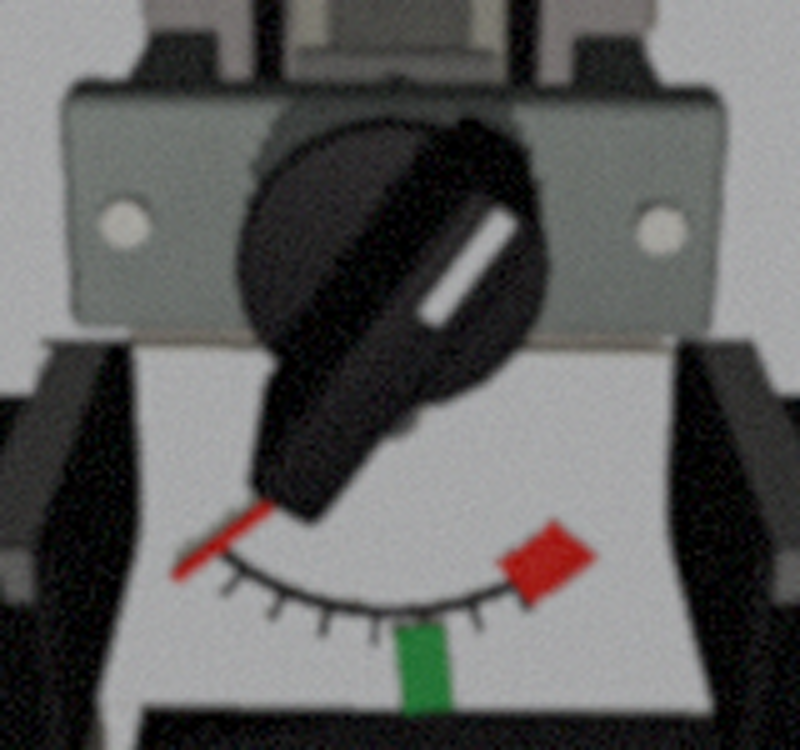

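```bash
python3 - <<'E'
from h import *
a=np.load('t8.npy');t=(a[:,0],a[:,1:])
W=lambda u,v:(240+u/5-.4,180+v/5-.4)
P=lambda uv,z: atz('wrist',W(*uv),z,t)
w1,w0=P((507,213),174),P((430,320),174);d=w1-w0;print('white',w1,w0,np.linalg.norm(d),'ang',np.arctan2(d[1],d[0]))
e=P((290,503),174);print('far end',e,'dir to white',np.arctan2(*(w1-e)[[1,0]]),np.linalg.norm(w1-e))
# edge angle
a1,b1=P((535,215),174),P((318,520),174);print('edge',np.arctan2(*(a1-b1)[[1,0]]),np.linalg.norm(a1-b1))
for z in (111,): 
  for n,uv in [('screwL',(125,225)),('screwR',(662,232)),('bFL',(72,92)),('bFR',(722,95)),('bBL',(78,325)),('bBR',(712,332))]: print(n,P(uv,z).round(1))
z=111
pv=P((405,415),z);tip=P((176,577),z);f0=P((420,625),z);f1=P((428,712),z)
print('pv',pv,'tip',tip,np.linalg.norm(tip-pv))
rd=[P(u,z) for u in [(500,562),(597,555),(552,522),(530,605)]]
org=np.array([572.5,225.6,0]);yaw=-.02
pe=org+118*np.array([np.cos(yaw),np.sin(yaw),0]);print('pivot exp',pe)
for n,q in [('tip',tip),('flag in',f0),('flag out',f1)]+[('red',x) for x in rd]:
    for c in (pv,pe): v=(q-c)[:2];print(n,np.hypot(*v).round(1),(np.arctan2(v[1],v[0])-yaw).round(3))
E
```

```text
white [620.64542135 242.63769754 174.        ] [639.44446685 229.93357547 174.        ] 22.689178682271262 ang 2.5473035633539363
far end [673.52840358 205.45721346 174.        ] dir to white 2.528808677670499 64.64517155953581
edge 2.556490916186136 67.03139863943274
screwL [647.5 168.9 111. ]
screwR [651.1 277.9 111. ]
bFL [619.  160.4 111. ]
bFR [622. 289. 111.]
bBL [669.7 157.6 111. ]
bBR [673.7 289.  111. ]
pv [691.82440555 224.93713534 111.        ] tip [730.55666824 174.23790592 111.        ] 63.80125420484982
pivot exp [690.47640079 223.24015733   0.        ]
tip 63.8 -0.898
tip 63.3 -0.865
flag in 52.0 0.066
flag in 53.5 0.096
flag out 75.0 0.071
flag out 76.5 0.092
red 41.4 0.525
red 43.4 0.544
red 53.9 0.887
red 56.1 0.889
red 41.0 0.888
red 43.1 0.89
red 54.3 0.533
red 56.3 0.547
```

The geometry is consistent: the pivot is within 2 mm of expected, the pointer rests at −0.87 and red starts at +0.54. The flag is at +0.08 rad, so about 0.93 rad of pointer travel is needed. The knob axis is at about (646.5,224.3) and the bar angle is −0.60. Now to the knob.

```bash
python3 -m jog '{"gripper":[0.05,0.05,0.05,0.05,0.05,0.05,0.05,0.05,0.05,0.05,0.05,0.05],"translation":[[0.01,-0.001,0],[0.015,-0.001,0],[0.015,0,0],[0.0085,0,-0.01],[0,0,-0.02],[0,0,-0.03],[0,0,-0.03],[0,0,-0.02],[0,0,-0.017],[0,0,-0.01],[0,0,0],[0,0,0]],"spin":[-0.12,-0.14,-0.14,-0.12,-0.06,0,0,0,0,0,0,0]}'
python3 - <<'E'
from h import *
t=tool();R=t[1];print('yaw',np.arctan2(R[1,1],R[0,1])-np.pi/2)
im=r.camera('wrist');cv2.imwrite('pics/w9.png',im[:,:,::-1])
E
```

```text
time: 23.22
position: [647.8, 224.6, 145.2]
eef_rot: [[-0.827, 0.563, 0.002], [0.563, 0.827, 0.0], [-0.001, 0.001, -1.0]]
wrist_force: [-0.5, -0.9, -0.9]
finger_gap: 0.594
yaw -0.5977429876239514
```

View pics/w9.png

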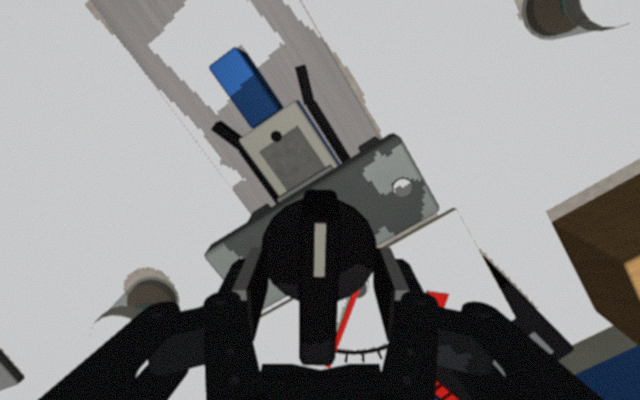

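The bar is centred between the jaws at col 319 and aligned. I'll grip it and start turning.

```bash
python3 -m jog '{"gripper":[0.02,0.005,0.005,0.005,0.005,0.005,0.005,0.005,0.005,0.005,0.005],"translation":[[0,0,0],[0,0,0],[0,0,0],[0,0,0],[0,0,0],[0,0,0],[0,0,0],[0,0,0],[0,0,0],[0,0,0],[0,0,0]],"spin":[0,0,0,0,-0.05,-0.1,-0.1,-0.1,-0.1,-0.05,0]}' 70
python3 - <<'E'
from h import *
o=r.get_obs();R=o['eef_rot'];print('yaw',np.arctan2(R[1,1],R[0,1])-np.pi/2,o['ft_torque'])
im=r.camera('wrist');cv2.imwrite('pics/w10.png',im[:,:,::-1])
im=r.camera('scene');crop(im,310,180,450,300,5,'s10.png')
E
```

```text
time: 24.65
position: [647.5, 224.4, 145.1]
eef_rot: [[-0.455, 0.89, 0.001], [0.89, 0.455, 0.0], [-0.0, 0.001, -1.0]]
wrist_force: [-1.1, -1.6, 6.6]
finger_gap: 0.174
yaw -1.0979270341310445 [-0.30187134  0.1794124  -0.22551791]
```

View pics/w10.png

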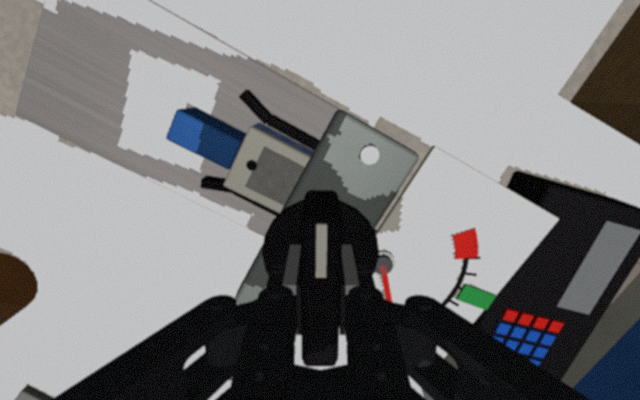

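View pics/s10.png

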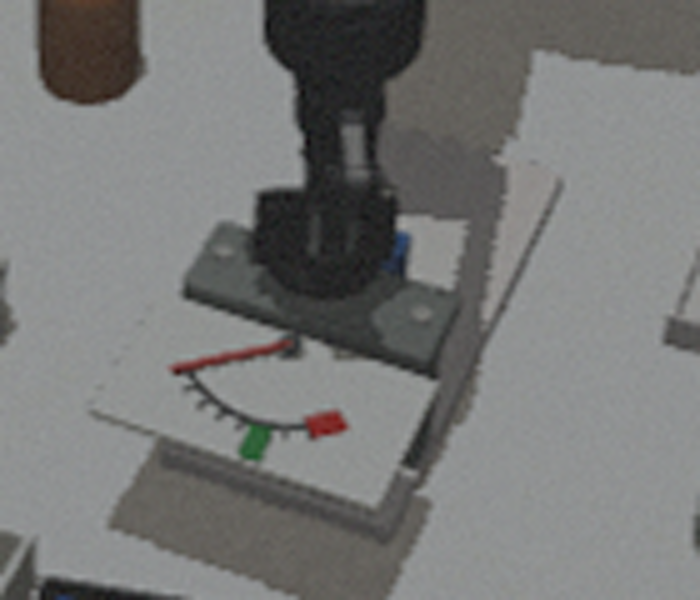

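The knob turns cleanly with 0.23 N m and no slip, and the scene camera sees the whole gauge. Continuing.

```bash
python3 -m jog '{"gripper":[0.005,0.005,0.005,0.005,0.005,0.005,0.005,0.005],"translation":[[0,0,0],[0,0,0],[0,0,0],[0,0,0],[0,0,0],[0,0,0],[0,0,0],[0,0,0]],"spin":[-0.1,-0.15,-0.15,-0.15,-0.1,-0.05,0,0]}'
python3 - <<'E'
from h import *
o=r.get_obs();R=o['eef_rot'];print('yaw',np.arctan2(R[1,1],R[0,1])-np.pi/2,o['ft_torque'],o['joint_positions'][5])
im=r.camera('wrist');cv2.imwrite('pics/w11.png',im[:,:,::-1])
im=r.camera('scene');crop(im,310,180,450,300,5,'s11.png')
E
```

```text
time: 25.75
position: [648.4, 224.5, 145.1]
eef_rot: [[0.225, 0.974, 0.003], [0.974, -0.225, 0.001], [0.001, 0.003, -1.0]]
wrist_force: [1.6, -0.5, 5.6]
finger_gap: 0.176
yaw -1.7973514188348296 [-0.13966984 -0.12846927 -0.16190481] 0.3973262923583245
```

View pics/w11.png

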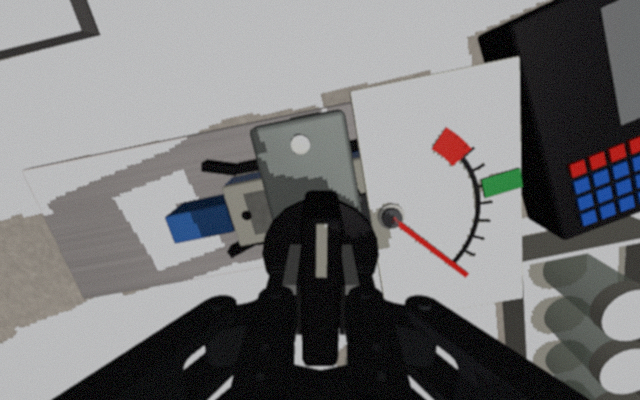

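View pics/s11.png

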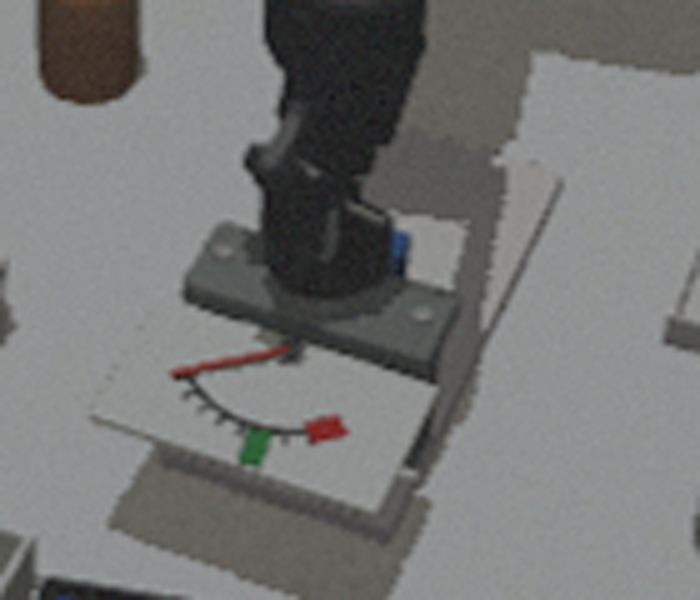

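The wrist camera now sees the full gauge: pivot (390,216), pointer tip (467,275), flag (502,182), red from (450,165).

```bash
cat > g.py <<'E'
from h import *
def gauge(im,t,z):
    hsv=cv2.cvtColor(im,cv2.COLOR_RGB2HSV);h,s,v=cv2.split(hsv)
    yaw=-.022
    pv=np.array([572.5,225.6])+118*np.array([np.cos(yaw),np.sin(yaw)])
    out={}
    for nm,m in [('red',((h<8)|(h>172))&(s>130)&(v>60)),('green',(h>50)&(h<80)&(s>120)&(v>40))]:
        vv,uu=np.nonzero(m)
        q=np.array([atz('wrist',(u,w),z,t)[:2] for u,w in zip(uu,vv)])-pv
        rr=np.hypot(*q.T);an=np.arctan2(q[:,1],q[:,0])-yaw
        k=(rr<85)&(abs(an)<1.6); out[nm]=(rr[k],an[k])
    r_,a=out['red'];g=out['green']
    k=(r_>20)&(r_<36);k2=(r_>56)&(r_<66)&(a<.5)
    hist=np.histogram(a[(r_>40)&(r_<56)],np.arange(-1,1.1,.1))
    gk=(g[0]>54)&(g[0]<72)
    print('pointer inner',a[k].mean().round(3) if k.any() else None,k.sum(),'outer(56-66)',np.median(a[k2]).round(3) if k2.any() else None,k2.sum(),'green',g[1][gk].min().round(3),g[1][gk].max().round(3),'mid',((g[1][gk].min()+g[1][gk].max())/2).round(3), 'green r',g[0].min().round(0),g[0].max().round(0))
    print('redhist',dict((round(float(b),1),int(n)) for n,b in zip(*hist) if n))
def shot(name,z):
    o=r.get_obs();t=tool();im=r.camera('wrist');cv2.imwrite('pics/'+name,im[:,:,::-1]);R=t[1]
    print('yaw',round(np.arctan2(R[1,1],R[0,1])-np.pi/2,3),'q6',o['joint_positions'][5].round(3),'tq',o['ft_torque'].round(2),'F',o['wrist_force'].round(1))
    gauge(im,t,z)
E
python3 - <<'E'
from g import *
im=cv2.imread('pics/w11.png')[:,:,::-1].copy();t=tool();
for z in(104,107,110):gauge(im,t,z)
E
```

```text
pointer inner -0.899 115 outer(56-66) -0.879 52 green 0.007 0.199 mid 0.103 green r 55.0 78.0
redhist {-1.0: 24, -0.9: 89, 0.5: 116, 0.6: 179, 0.7: 187, 0.8: 171}Traceback (most recent call last):
  File "<stdin>", line 3, in <module>
  File "g.py", line 9, in gauge
    q=np.array([atz('wrist',(u,w),z,t)[:2] for u,w in zip(uu,vv)])-pv
                ~~~^^^^^^^^^^^^^^^^^^^
  File "h.py", line 11, in atz
    c,d=ray(n,uv,tool); return c+d*(z-c[2])/d[2]
        ~~~^^^^^^^^^^^
  File "h.py", line 4, in ray
    m=r.camera_model(n)
ValueError: time passes only in moves, steps and waits
```

```bash
sed -i 's/    m=r.camera_model(n)/    m=cm(n)/; s/    m=r.camera_model(n);/    m=cm(n);/; s/^def ray/_c={}\ndef cm(n):\n    if n not in _c: _c[n]=r.camera_model(n)\n    return _c[n]\ndef ray/' h.py; head -12 h.py
python3 -m jog '{"gripper":[0.005,0.005,0.005,0.005,0.005,0.005,0.005],"translation":[[0,0,0],[0,0,0],[0,0,0],[0,0,0],[0,0,0],[0,0,0],[0,0,0]],"spin":[-0.1,-0.15,-0.15,-0.1,0,0,0]}'
python3 - <<'E'
from g import *
shot('w12.png',106)
E
```

```text
from station import r
import numpy as np, cv2
_c={}
def cm(n):
    if n not in _c: _c[n]=r.camera_model(n)
    return _c[n]
def ray(n,uv,tool=None):
    m=cm(n)
    d=np.array([(uv[0]-m['cx'])/m['fx'],(uv[1]-m['cy'])/m['fy'],1.])
    if n!='wrist':
        R=np.array(m['R']);t=np.array(m['t']); return -R.T@t, R.T@d
    p,Rt=tool; M=np.array(m['mount'])
time: 26.72
position: [648.9, 224.3, 145.1]
eef_rot: [[0.664, 0.748, 0.004], [0.748, -0.664, 0.0], [0.003, 0.003, -1.0]]
wrist_force: [4.1, -2.0, 5.6]
finger_gap: 0.176
yaw -2.296 q6 0.896 tq [-0.34 -0.48 -0.09] F [ 4.1 -2.   5.6]
pointer inner -0.564 148 outer(56-66) -0.563 50 green 0.034 0.221 mid 0.128 green r 54.0 75.0
redhist {-0.7: 7, -0.6: 159, 0.5: 99, 0.6: 216, 0.7: 216, 0.8: 208}
```

View pics/w12.png

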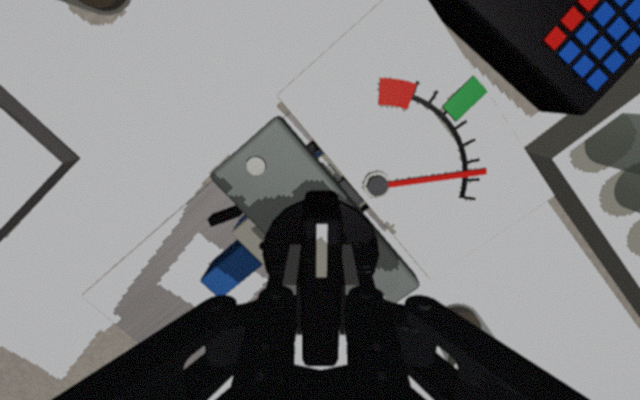

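The pointer at (486,171) has begun moving and needs about 0.69 rad more, which is about 1.1 rad of knob.

```bash
python3 -m jog '{"gripper":[0.005,0.005,0.005,0.005,0.005,0.005,0.005,0.005,0.005,0.005],"translation":[[0,0,0],[0,0,0],[0,0,0],[0,0,0],[0,0,0],[0,0,0],[0,0,0],[0,0,0],[0,0,0],[0,0,0]],"spin":[-0.1,-0.12,-0.12,-0.12,-0.12,-0.12,-0.1,0,0,0]}'
python3 - <<'E'
from g import *
shot('w13.png',102)
E
```

```text
time: 28.02
position: [649.4, 223.4, 145.1]
eef_rot: [[0.999, 0.045, 0.005], [0.045, -0.999, -0.001], [0.005, 0.001, -1.0]]
wrist_force: [5.2, -3.7, 5.0]
finger_gap: 0.176
yaw -3.096 q6 1.696 tq [-0.6  -0.61 -0.07] F [ 5.2 -3.7  5. ]
pointer inner -0.101 150 outer(56-66) -0.081 61 green 0.006 0.185 mid 0.096 green r 55.0 75.0
redhist {-0.2: 43, -0.1: 139, 0.5: 184, 0.6: 220, 0.7: 221, 0.8: 111}
```

View pics/w13.png

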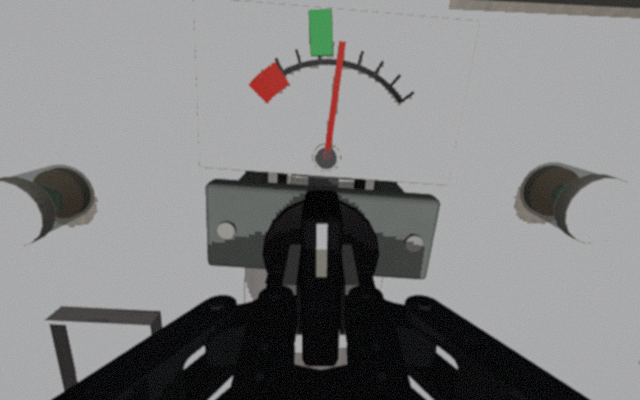

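```bash
python3 -m jog '{"gripper":[0.005,0.005,0.005,0.005,0.005,0.005,0.005],"translation":[[0,0,0],[0,0,0],[0,0,0],[0,0,0],[0,0,0],[0,0,0],[0,0,0]],"spin":[-0.08,-0.1,-0.08,-0.03,0,0,0]}'
python3 - <<'E'
from g import *
shot('w14.png',100)
E
```

```text
time: 28.95
position: [649.3, 223.0, 145.1]
eef_rot: [[0.97, -0.242, 0.005], [-0.242, -0.97, -0.002], [0.005, 0.001, -1.0]]
wrist_force: [4.9, -3.9, 4.6]
finger_gap: 0.172
yaw -3.386 q6 1.986 tq [-0.66 -0.59  0.04] F [ 4.9 -3.9  4.6]
pointer inner 0.065 157 outer(56-66) 0.091 63 green -0.009 0.177 mid 0.084 green r 55.0 76.0
redhist {-0.0: 132, 0.1: 55, 0.4: 4, 0.5: 207, 0.6: 212, 0.7: 211, 0.8: 96}
```

View pics/w14.png

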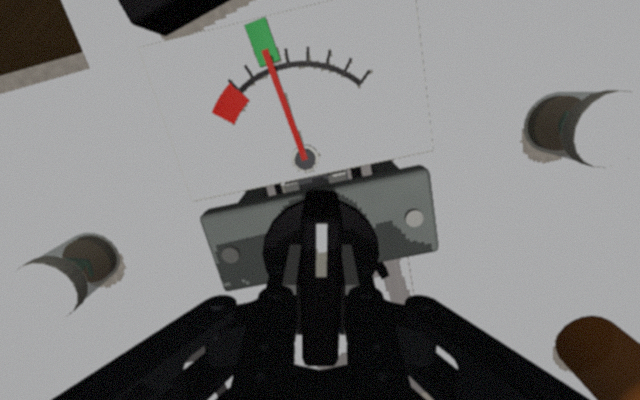

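The pointer tip at (266,52) lies in the middle of the flag (0.09 against 0.084 rad). I'll release, rise and check.

```bash
python3 -m jog '{"gripper":[0.025,0.05,0.05,0.05,0.05,0.05,0.05,0.05,0.05,0.05,0.05,0.05,0.05,0.05],"translation":[[0,0,0],[0,0,0],[0,0,0],[0,0,0],[0,0,0.01],[0,0,0.02],[0,0,0.03],[0,0,0.03],[0,0,0.02],[-0.01,0,0.01],[0,0,0],[0,0,0],[0,0,0],[0,0,0]],"spin":[0,0,0,0,0,0,0,0,0,0,0,0,0,0]}'
python3 - <<'E'
from g import *
shot('w15.png',100)
im=r.camera('scene');crop(im,310,180,450,300,5,'s15.png');cv2.imwrite('pics/s15f.png',im[:,:,::-1])
im=r.camera('top');cv2.imwrite('pics/t15.png',im[:,:,::-1])
E
```

```text
time: 30.75
position: [636.9, 224.3, 263.4]
eef_rot: [[0.97, -0.244, -0.001], [-0.244, -0.97, -0.0], [-0.001, 0.001, -1.0]]
wrist_force: [0.5, -0.1, 0.4]
finger_gap: 0.587
yaw -3.388 q6 1.991 tq [ 0.06  0.02 -0.  ] F [ 0.5 -0.1  0.4]
pointer inner 0.072 51 outer(56-66) 0.093 19 green 0.007 0.173 mid 0.09 green r 56.0 75.0
redhist {-0.0: 42, 0.1: 19, 0.5: 63, 0.6: 83, 0.7: 81, 0.8: 43}
```

View pics/w15.png

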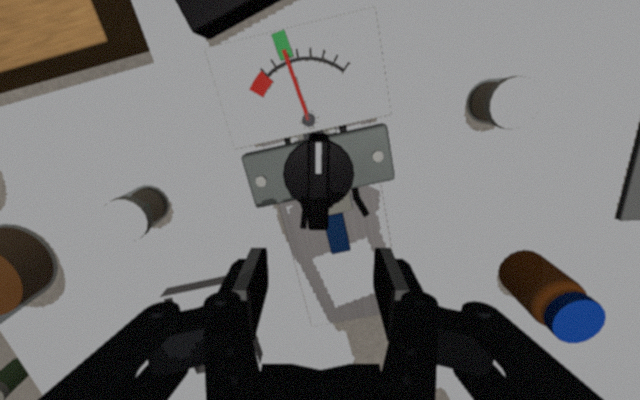

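View pics/s15.png

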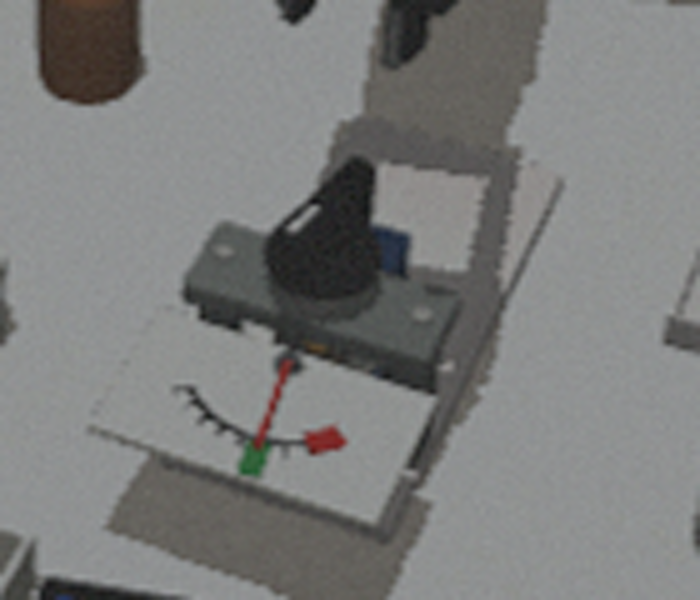

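View pics/s15f.png

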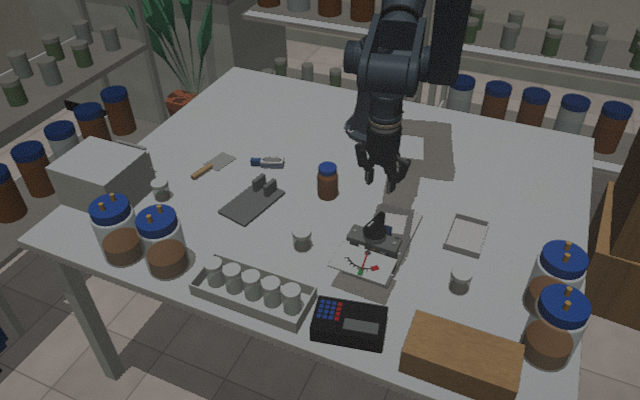

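The pointer stands on the flag from both views and the jars are upright. I'll check the tail position once, then hand in.

```bash
python3 - <<'E'
from g import *
t=tool();e=atz('wrist',(341,252),50,t);print('tail end',e,'expected',572.5+60-105)
r.close_job();print(r.get_obs()['time'])
E
```

```text
tail end [528.40073311 226.24804525  50.        ] expected 527.5
the job is handed in; nothing more can be done
the job is handed in; nothing more can be done
```

The job is done and handed in at about 31 s of the 72 s allowed; no verdict was reported.

- **Laying down:** I lifted the larger cassette out of the cradle and laid it on the bed about 115 mm short of home. It was within about 1 mm and 5 mrad of the guide line, and I let go there.
- **Sliding home:** I took it by the tail and slid it to the stop. It did not advance further as the push rose from 8 to 26 N. The last check put the tail end at x = 528.4 mm, against 527.5 mm expected.
- **Knob:** I turned it about 2.8 rad clockwise in one grasp, without slip. After release the pointer's tip reads 0.093 rad and the flag's middle 0.090 rad. The red zone starts at about 0.54 rad, and the pointer never came near it.
- **Disagreement:** The inner half of the pointer read about 0.02 rad lower than its tip. That is still well inside the flag, which is about 0.19 rad wide.
- **Other checks:** The jars show upright in the last scene picture, and the highest force I read at the end of a move was about 36 N. The gripper was clear of everything when I handed in.

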